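# Store a glue-up square in its slotted crate

## Task

Set the blue-rimmed slotted tray down on the wooden crate so that its four notched corners drop over the crate's corner posts and it lies flat on the rim. Then pick up the L-shaped wooden square, tip it and feed its foot edge-first down through the slot in the tray, and right it inside so that it stands upright with its foot flat on the crate's floor under the tray; let it go and leave it standing. Set things down rather than dropping them, and do not disturb the bottle, glue and puzzle standing around.

Things in the scene. Friction and masses are not known exactly. Their poses are not given: they have to be found in the camera images.
- crate: Open plywood crate fixed to the bench, 200 (x) x 180 (y) mm. Origin: centre of its underside, on the bench; z up, -x side roughly towards the robot. Floor surface 9 mm and flat rim 94 mm above the origin; walls 9 mm thick, +x wall has a window. Four dark corner posts, 20 mm diameter, centred at x +-87.5, y +-77.5 mm, rise to 114 mm (last 8 mm tapered).
- tray_mid (a point): Centre of the underside of the loose tray (about 0.3 kg), 200 (x) x 180 (y) mm, flat on the bench at the start. Pale floor board 8 mm thick, blue rims 9 mm thick rising 22 mm above the board; each corner has a 25 x 25 mm notch (2.5 mm play round the posts). Stacked, this point lies 94 mm above the crate's origin, axes parallel to the crate's (half a turn round is also right).
- tray_fin (a point): Mid-height point of the tray's orange carrying fin: upright board 90 mm long (tray x), 12 mm thick (tray y), top 56 mm above the tray's underside. This point is at x 0, y +18, z +28 mm from tray_mid. Axes as the tray's. Pinch it across its thickness near the top to lift the tray; the centre of mass is about 10 mm from the fin.
- tray_slot (a point): Centre of the slot through the tray's floor board, on the board's upper face; at x 0, y -37, z +8 mm from tray_mid. The slot is 58 mm along tray x and 78 mm along tray y. Axes as the tray's.
- square_c (a point): Loose L-shaped dark wooden square (about 0.14 kg, yellow band on top), standing on its foot at the start. Point in the middle of the tall leg, 85 mm above the foot's underside. Leg: 170 mm tall overall, 14 mm thick (own x), 50 mm wide (own y); own z up the leg. Gripped across its thickness about 140 mm above the underside, it keeps the fingers above the tray.
- square_toe (a point): Middle of the toe end face of the square's foot, at own x -81, z -79 mm from square_c. Foot: 88 mm long in all (own x -81 to +7 from square_c), 60 mm wide, 12 mm thick; it points roughly towards the robot at the start. Longer than the slot, it enters only tipped, toe down, by about 25 to 50 degrees.
- red_bottle_c (a point): Red bottle, 64 mm in diameter, 210 mm tall, half-way up. Bystander: leave alone.
- glue_c (a point): Small blue glue bottle, 40 mm in diameter, 110 mm tall, half-way up. Bystander: leave alone.
- puzzle_c (a point): Wooden block puzzle, 70 x 70 x 55 mm, about half-way up. Bystander: leave alone.
There are look-alikes about, which are no part of the job. Of the things shaped like the part that bears tray_mid, the wooden one is meant.

How it is judged:
On the way, in this order (a step that is already met when the one before it is completed fails the run):
1. the tray lies on the crate's rim with its corners round the posts (horizontal distance between tray_mid and crate below 0.008 m and angle between tray_mid's own z axis and vertical below 0.05 rad and angle between the x axis of tray_mid and the x axis of crate, either way round below 0.08 rad and z of tray_mid in the frame of crate between 0.088 and 0.099 m), for 0.2 s.
2. the square is tipped by more than 17 degrees with its toe through the slot, below the tray (all of step 1 and angle between square_c's own z axis and vertical above 0.3 rad and z of square_toe in the frame of crate below 0.085 m and x of square_toe in the frame of crate between -0.1 and 0.1 m and y of square_toe in the frame of crate between -0.09 and 0.09 m), for 0.05 s.
3. the square stands upright with its foot on the crate's floor (angle between square_c's own z axis and vertical below 0.07 rad and z of square_c in the frame of crate between 0.088 and 0.098 m and z of square_toe in the frame of crate between 0.008 and 0.021 m and x of square_toe in the frame of crate between -0.1 and 0.1 m and y of square_toe in the frame of crate between -0.09 and 0.09 m), for 0.2 s.
At the end, for the whole second after the job is handed in: Tray flat on the crate's rim, corners round the posts (within 6 mm in height, 8 mm sideways, 4.5 degrees); square standing through the slot in the crate, upright within 4 degrees, foot on the crate's floor within 6 mm, released and at rest (all of step 1 and all of step 3 and contact force between the fingers and square below 0.1 N and linear speed of each of square, tray below 0.02 m/s and angular speed of square below 0.1 rad/s); the robot touches nothing.
It fails at once if the square or the tray is dropped (moves faster than 0.45 m/s with no finger on it) ((linear speed of square above 0.45 m/s and contact force between the fingers and square below 0.05 N) or (linear speed of tray above 0.45 m/s and contact force between the fingers and tray below 0.05 N)).
It fails at once if the red bottle is moved more than 30 mm (distance of red_bottle_c from where it was at the start of the episode above 0.03 m).
It fails at once if the glue bottle is moved more than 30 mm (distance of glue_c from where it was at the start of the episode above 0.03 m).
It fails at once if the puzzle is moved more than 30 mm (distance of puzzle_c from where it was at the start of the episode above 0.03 m).
It also fails if it takes over 64 s, if anything falls off the work surface, if the arm or the gripper's body presses on something with over 40 N, if the wrist force passes 120 N, or if a joint passes its speed limit or range.

## Robot

A 6-joint arm with a two-finger parallel gripper is mounted at the origin on the work surface. World frame = base frame: x ahead of the robot, y to its left, z up, the work surface at z = 0. Lengths are in m, angles in rad, forces in N, time in s.
With the tool pointing down it reaches from about 0.275 to 0.975 m from the base axis. Payload 8.4 kg.
Tool frame: the origin (TCP) lies between the finger pads; the fingertips stand r.tip_reach ahead of it and the grasp point (between the pads) lies 8 mm behind it (r.tip_reach is the distance from the TCP to the fingertips, in m); z points along the fingers, y is the line along which they close (so a half turn about z gives the same grasp; the last joint's range is limited). The gripper opens to 92 mm and grips with 3 to 60 N. Pads are 20 mm wide; open, the fingers measure 128 mm over their backs; the gripper's body (75 mm by 189 mm) begins 69 mm behind the grasp point.
Start: joints at [-1.223, 0.353, 1.633, -0, 1.155, -0.002], TCP at [0.214, -0.587, 0.226] pointing down, gripper open.
Joint ranges: [-2.63, 2.63], [-0.92, 2.1], [0.06, 2.66], [-1.3, 4.44], [0, 2.69], [-3.02, 3.02]. Speed limits (rad/s): [2.22, 2.22, 2.79, 3.14, 3.14, 3.14].

## Interface

Orientations are given as a rotation vector (axis times angle).
In Python, from cell import r, grab_frame gives the robot as it stands.
- The arm moves only by the tool arm_command, never from a script. Its argument "plan" is a list of rows, each a list of 2 entries, a list of its own where there are three numbers: the shift along the world's x, y, z in cm, then the turn about the world's z in rad. In form: [[[x, y, z], twist], ...]. A call has 1 to 12 rows; each row is the pose to reach, as a shift and turn from the pose commanded when the call began; what a row does not reach only later rows make up. A row lasts 1/8 s, in which the tool goes at most 62.5 mm and 10.7 degrees, less where a joint would pass 70% of its speed; a pose out of reach is approached as far as the arm can. A call with a gripper value outside its range is refused whole. "gripper" is the finger opening in cm, from 0 to 9.19, set as the call begins (left out, the last holds). The fingers move at their own pace and stop on an object; "squeeze" is the grip in N (left out, the last holds). Time passes only in rows, so rows that repeat a pose let the fingers close. It gives the time, the measured TCP pose, the force, the opening and the grip force at its end, in the units of the state.
- r.read_state(): the state, without advancing time (a new reading comes with each control period).
- grab_frame(name): name is "side" or "top" or "wrist"; returns a dict with "color" (480x640x3 uint8, blue, green, red), "camera_matrix" (3x3 intrinsics, pixels), "D" ([k1, k2, p1, p2, k3] as OpenCV has them; the pictures are not rectified), "R" (3x3) and "t" (3): a world point X has camera coordinates R X + t. Camera axes: x right, y down, z forward; pixel columns grow to the right and rows downward; lengths in m; the calibration is good to about 2 mm. A picture is of the moment at which its call begins. There is no depth.
- r.sign_off(): hands the job in; it is judged then, once.
The state is a dict: "time_s": time; "joint_pos": joint angles; "joint_velocities": joint speeds; "joint_efforts": joint torques, N m; "ee_pos": TCP position; "tcp_rot": TCP orientation; "ft_force": force on the tool from outside, world axes, zero at the start; "wrist_torque": the same for the moment, N m; "finger_gap": finger opening in m; "grasp_force": force on a finger pad.
Only numpy, scipy, OpenCV 4.12 (cv2) and the standard library are available. Lean on these libraries where they do the work, as an engineer would, in place of code of your own. Each camera call takes 0.05 s, during which the arm holds its last target. There are 200 camera calls.

## Working session

There is one attempt and no reset: what is moved stays moved. The work goes in short steps, Python scripts to look and compute and a tool call to move; the robot and the scene stay as the last step left them, time stands still between calls to the robot, and variables do not carry over. Pictures are saved under pics/ and viewed, at most 10 in all, crops included, and the job is handed in when it is done.

Besides the shell and the picture viewer there is one more tool, called after "Request:" by a JSON object that holds its "op" and its "data", one argument or row to a line. arm_command: Moves the arm, as the interface text tells. Its arguments: {"type":"object","properties":{"plan":{"type":"array","items":{"type":"array"}},"gripper":{"type":"number"},"squeeze":{"type":"number"}},"required":["plan"]}

```bash
mkdir -p pics; ls; python3 - <<'E'
from cell import r,grab_frame
import cv2,numpy as np
s=r.read_state();print(s,r.tip_reach)
for n in("top","side"):
    f=grab_frame(n);cv2.imwrite(f"pics/{n}0.png",f["color"]);np.savez(f"pics/{n}0.npz",**f)
    print(n,f["camera_matrix"].tolist(),np.array(f["D"]).tolist(),(-np.array(f["R"]).T@f["t"]).round(3),np.array(f["R"])[2].round(3))
E
```

```text
pics
{'time_s': 0.0, 'joint_pos': array([-1.22340103e+00,  3.53617434e-01,  1.63412178e+00, -8.37700771e-06,
        1.15524369e+00, -2.39374219e-03]), 'joint_velocities': array([ 0.0003771 ,  0.00036099,  0.00169276, -0.00138354, -0.00173267,
        0.00076293]), 'joint_efforts': array([-2.86472441e-04, -5.93837750e+01, -3.34207857e+01,  6.95526623e-02,
        2.33836047e-02, -6.36435152e-05]), 'ee_pos': array([ 0.21402169, -0.5866922 ,  0.22488818]), 'tcp_rot': array([-3.09231897e+00, -5.46417667e-01,  3.86528423e-04]), 'ft_force': array([0.82097362, 0.56812295, 0.41728533]), 'wrist_torque': array([-0.04896501, -0.02496827,  0.03812263]), 'grasp_force': 0.0, 'finger_gap': 0.09194733381439764} 0.011
top [[622.4447982526387, 0.0, 315.53265920439395], [0.0, 622.4447982526387, 236.9788559332449], [0.0, 0.0, 1.0]] [-0.12274874986424891, 0.0, 0.0, 0.0, 0.0] [ 0.297 -0.091  1.496] [ 0.146 -0.012 -0.989]
side [[475.68383189619453, 0.0, 325.67214316608226], [0.0, 475.68383189619453, 239.83282806607232], [0.0, 0.0, 1.0]] [-0.08076079310748681, 0.0, 0.0, 0.0, 0.0] [0.4   0.668 0.941] [ 0.077 -0.685 -0.725]
```

View pics/top0.png

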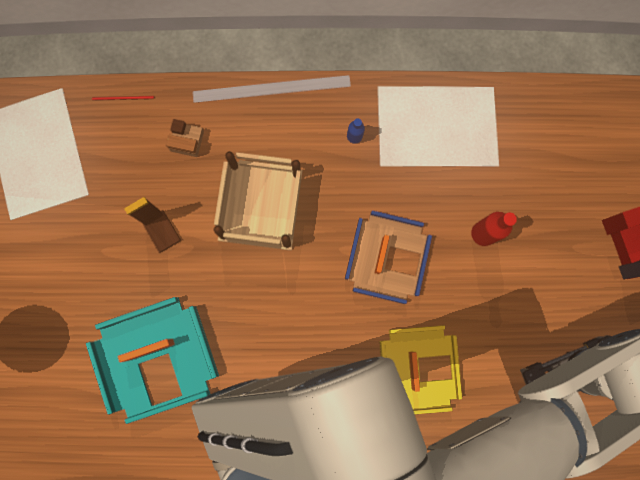

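View pics/side0.png

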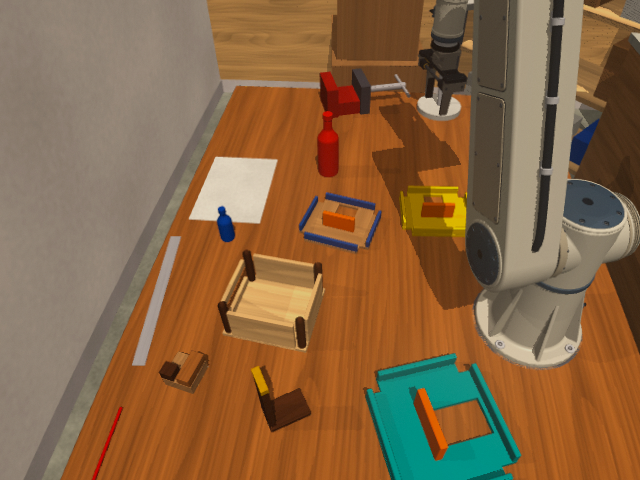

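```bash
cat > h.py <<'E'
import cv2,numpy as np
def ray(f,px,z):
    """pixels -> world points on plane z"""
    K=np.array(f["camera_matrix"]);D=np.array(f["D"]);R=np.array(f["R"]);t=np.array(f["t"]).ravel()
    u=cv2.undistortPoints(np.array(px,float).reshape(-1,1,2),K,D).reshape(-1,2)
    d=np.c_[u,np.ones(len(u))]@R; c=-R.T@t
    return (c+d*((z-c[2])/d[:,2])[:,None])[:,:2]
def proj(f,X):
    R=np.array(f["R"]);t=np.array(f["t"]).ravel()
    return cv2.projectPoints(np.array(X,float).reshape(-1,1,3),cv2.Rodrigues(R)[0],t,np.array(f["camera_matrix"]),np.array(f["D"]))[0].reshape(-1,2)
def mask(f,lo,hi,roi):
    m=cv2.inRange(cv2.cvtColor(np.array(f["color"]),cv2.COLOR_BGR2HSV),lo,hi)
    o=np.zeros_like(m);x0,y0,x1,y1=roi;o[y0:y1,x0:x1]=m[y0:y1,x0:x1];return o
def blobs(m,amin=15):
    cs=cv2.findContours(m,cv2.RETR_EXTERNAL,cv2.CHAIN_APPROX_NONE)[0]
    return sorted([c for c in cs if cv2.contourArea(c)>=amin],key=cv2.contourArea,reverse=True)
E
python3 - <<'E'
from h import *
f=dict(np.load("pics/top0.npz"))
img=f["color"];cv2.imwrite("pics/crop1.png",cv2.resize(img[110:310,115:445],None,fx=2.4,fy=2.4,interpolation=cv2.INTER_CUBIC))
m=mask(f,(105,80,50),(130,255,255),(335,200,445,310))
for c in blobs(m): 
    b=cv2.boxPoints(cv2.minAreaRect(c));print("blue",b.round(1).tolist(),ray(f,b,.03).round(4).tolist())
for n,roi,z in(("orange",(360,220,420,290),.056),("yellow",(115,190,160,225),.17)):
    m=mask(f,(5,170,120) if n=="orange" else (20,150,120),(16,255,255)if n=="orange" else(35,255,255),roi)
    for c in blobs(m):
        b=cv2.boxPoints(cv2.minAreaRect(c));print(n,b.round(1).tolist(),ray(f,b,z).round(4).tolist())
m=mask(f,(0,0,0),(179,255,65),(205,140,315,260))
for c in blobs(m): print("dark",cv2.boundingRect(c),cv2.contourArea(c))
E
```

```text
blue [[414.79998779296875, 294.70001220703125], [427.8999938964844, 234.8000030517578], [430.8999938964844, 235.39999389648438], [417.8999938964844, 295.3999938964844]] [[0.3734, -0.3419], [0.5165, -0.3777], [0.5148, -0.385], [0.3718, -0.3491]]
blue [[344.8999938964844, 277.79998779296875], [358.8999938964844, 218.5], [361.79998779296875, 219.1999969482422], [347.79998779296875, 278.3999938964844]] [[0.4151, -0.1771], [0.5568, -0.2126], [0.5551, -0.2195], [0.4134, -0.184]]
blue [[352.8999938964844, 290.6000061035156], [353.6000061035156, 287.70001220703125], [405.5, 300.1000061035156], [404.70001220703125, 303.1000061035156]] [[0.3846, -0.1954], [0.3915, -0.1971], [0.361, -0.3193], [0.3541, -0.3175]]
blue [[371.3999938964844, 213.5], [372.1000061035156, 210.6999969482422], [422.5, 222.8000030517578], [421.79998779296875, 225.6999969482422]] [[0.5688, -0.2429], [0.5757, -0.2447], [0.5455, -0.3657], [0.5386, -0.3638]]
orange [[374.1000061035156, 272.3999938964844], [382.70001220703125, 234.0], [389.1000061035156, 235.5], [380.6000061035156, 273.79998779296875]] [[0.425, -0.2437], [0.5149, -0.2657], [0.5114, -0.2808], [0.4215, -0.2587]]
```

View pics/crop1.png

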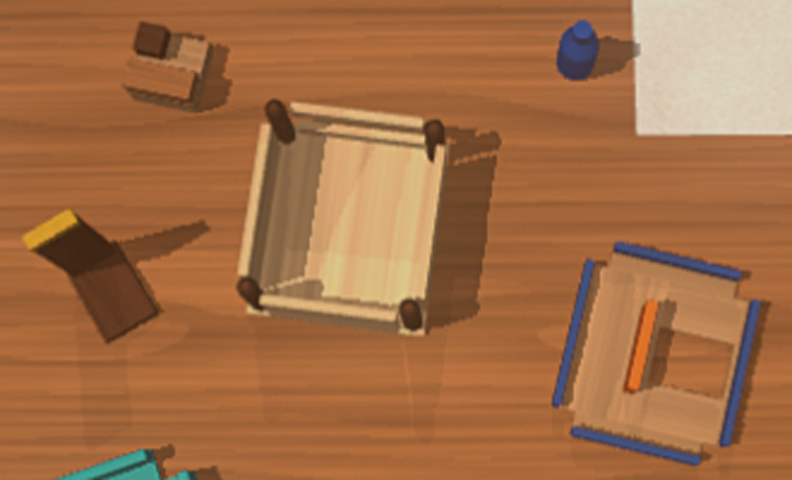

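```bash
python3 - <<'E'
from h import *
f=dict(np.load("pics/top0.npz"));s=dict(np.load("pics/side0.npz"))
hsv=cv2.cvtColor(f["color"],cv2.COLOR_BGR2HSV)
for p in [(229,154),(295,163),(136,208),(160,230)]: print(p,hsv[p[1],p[0]])
m=mask(f,(0,0,0),(179,255,85),(205,140,315,260))
P={}
for c in blobs(m,8):
    print("post",cv2.boundingRect(c),cv2.contourArea(c),np.round(cv2.minAreaRect(c),1) if 0 else cv2.minAreaRect(c))
m=mask(f,(18,120,80),(35,255,255),(115,190,165,225))
for c in blobs(m):
    b=cv2.boxPoints(cv2.minAreaRect(c));print("yel",b.round(1).tolist(),ray(f,b,.17).round(4).tolist())
m=mask(s,(18,140,80),(35,255,255),(235,355,285,410))
for c in blobs(m): print("yel side",cv2.boundingRect(c))
# hand post tops (crop px)
pc=np.array([(273,106),(433,126),(247,284),(410,306)])/2.4+[115,110]
w=ray(f,pc,.114);print(w.round(4).tolist(),w.mean(0))
img=s["color"]
a=cv2.resize(img[240:360,205:340],None,fx=4.5,fy=4.5,interpolation=cv2.INTER_CUBIC)
b=cv2.resize(img[350:440,235:325],None,fx=2.2,fy=2.2,interpolation=cv2.INTER_CUBIC)
o=np.zeros((540,800,3),np.uint8);o[:a.shape[0],:a.shape[1]]=a;o[:b.shape[0],602:]=b[:,:198];cv2.imwrite("pics/crop2.png",o)
E
```

```text
(229, 154) [ 11 162 101]
(295, 163) [ 12 156 103]
(136, 208) [ 19 201 200]
(160, 230) [ 11 168  97]
post (226, 152, 12, 18) 106.5 ((231.45361328125, 160.5206298828125), (18.37776756286621, 7.310492992401123), 66.03751373291016)
post (282, 235, 9, 12) 68.5 ((285.923095703125, 240.61538696289062), (11.7669677734375, 7.452413558959961), 78.69007110595703)
post (215, 226, 10, 13) 42.0 ((219.60000610351562, 232.20001220703125), (14.310833930969238, 7.155416965484619), 63.43495178222656)
post (292, 160, 8, 16) 41.0 ((295.5, 167.5), (15.0, 7.0), 90.0)
yel [[123.9000015258789, 208.10000610351562], [144.10000610351562, 196.39999389648438], [147.8000030517578, 202.6999969482422], [127.5999984741211, 214.5]] [[0.5586, 0.3118], [0.5844, 0.2679], [0.5701, 0.2591], [0.5444, 0.303]]
yel side (251, 366, 18, 30)
[[0.6938, 0.0902], [0.6729, -0.0628], [0.5215, 0.1121], [0.4997, -0.0409]] [0.59697448 0.02467015]
```

View pics/crop2.png

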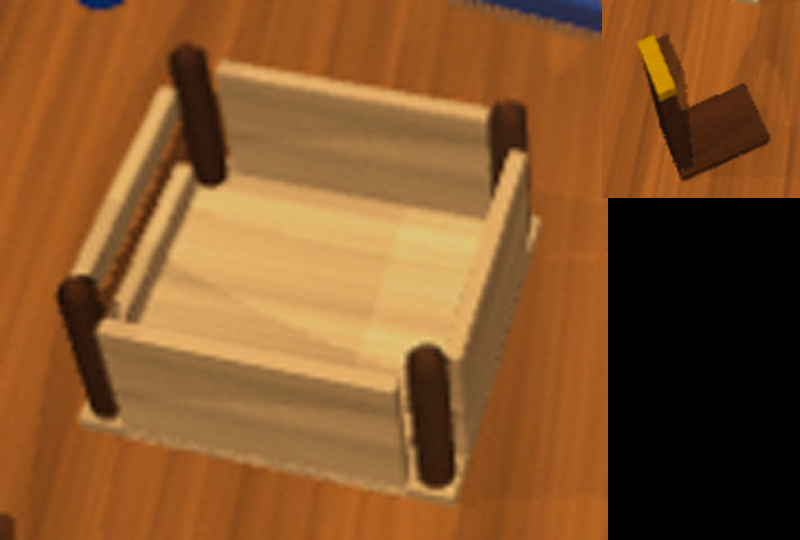

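```bash
python3 - <<'E'
from h import *
f=dict(np.load("pics/top0.npz"));s=dict(np.load("pics/side0.npz"))
pc=np.array([(186,52),(508,109),(78,286),(428,354)])/4.5+[205,240]
w=ray(s,pc,.112);print("side posts",w.round(4).tolist(),w.mean(0).round(4))
# tray from side
m=mask(s,(105,100,60),(130,255,255),(290,185,390,260))
for c in blobs(m,20): print("blue s",cv2.minAreaRect(c)[0],ray(s,cv2.boxPoints(cv2.minAreaRect(c)),.03).mean(0).round(4))
m=mask(s,(3,170,120),(16,255,255),(315,200,365,235));c=blobs(m)[0];b=cv2.boxPoints(cv2.minAreaRect(c));print("fin side",b.round(1).tolist(),ray(s,b,.056).round(4).tolist())
print("tray top blue mean", [ray(f,p,.03).mean(0).round(4) for p in ([(414.8,294.7),(430.9,235.4)],[(344.9,277.8),(361.8,219.2)],[(352.9,290.6),(405.5,300.1)],[(371.4,213.5),(422.5,222.8)])])
# square foot: from top crop toe corners (108,341),(158,312); side crop toe corners
t=np.array([(108,341),(158,312)])/2.4+[115,110];print("toe top",ray(f,t,.012).round(4).tolist())
t=np.array([(747-602,85),(768-602,138)])/2.2+[235,350];print("toe side",ray(s,t,.012).round(4).tolist())
t=np.array([(641-602,41),(655-602,36),(677-602,93),(663-602,98)])/2.2+[235,350];print("yel side",ray(s,t,.17).round(4).tolist())
E
```

```text
side posts [[0.6714, -0.0603], [0.4987, -0.0365], [0.6912, 0.0928], [0.5191, 0.1154]] [0.5951 0.0278]
blue s (330.058837890625, 241.26473999023438) [ 0.4862 -0.1884]
blue s (349.6152038574219, 200.6834716796875) [ 0.4451 -0.3528]
blue s (307.7878112792969, 212.62298583984375) [ 0.5571 -0.2947]
blue s (373.5354919433594, 226.5147705078125) [ 0.3723 -0.2553]
fin side [[319.8999938964844, 230.8000030517578], [323.20001220703125, 201.39999389648438], [365.29998779296875, 206.0], [362.1000061035156, 235.5]] [[0.5128, -0.199], [0.5161, -0.3142], [0.3985, -0.3051], [0.4022, -0.1916]]
tray top blue mean [array([ 0.4442, -0.3634]), array([ 0.485 , -0.1983]), array([ 0.3728, -0.2574]), array([ 0.5572, -0.3043])]
toe top [[0.481, 0.2669], [0.5101, 0.2168]]
toe side [[0.5081, 0.2227], [0.4819, 0.273]]
yel side [[0.5811, 0.2687], [0.5705, 0.263], [0.5437, 0.3106], [0.554, 0.3159]]
```

Request:
{"op": "arm_command", "data": {
  "plan": [
    [[2.5,3.2,2],-0.06],
    [[5.5,7,3],-0.13],
    [[9,11.5,3],-0.21],
    [[12.5,16,3],-0.29],
    [[16,20.5,3],-0.37],
    [[19.5,25,2],-0.45],
    [[22.5,29,0],-0.52],
    [[24.5,31.2,-2],-0.57],
    [[25.5,32.3,-5],-0.593],
    [[25.5,32.3,-8],-0.593],
    [[25.5,32.3,-8],-0.593],
    [[25.5,32.3,-8],-0.593]
  ],
  "gripper": 5
}}

```text
time_s: 1.6
ee_pos: [0.4695, -0.2645, 0.1464]
tcp_rot: [3.118, -0.381, 0.001]
ft_force: [-0.4, 0.9, 0.9]
finger_gap: 0.0503
grasp_force: 0.0
```

```bash
python3 - <<'E'
from h import *
from cell import r,grab_frame
s=r.read_state();print(s["time_s"],s["ee_pos"],s["tcp_rot"],s["joint_pos"],s["finger_gap"])
f=grab_frame("wrist");cv2.imwrite("pics/w1.png",f["color"]);np.savez("pics/w1.npz",**f)
print((-np.array(f["R"]).T@f["t"]).round(3),np.array(f["R"]).round(2).tolist())
X=[[.4694+ a*np.cos(-.244)-b*np.sin(-.244),-.2635+a*np.sin(-.244)+b*np.cos(-.244),.056] for a in(-.045,.045) for b in(-.006,.006)]
print(proj(f,X).round(1).tolist())
m=mask(f,(3,170,90),(16,255,255),(0,0,640,480))
for c in blobs(m,200): b=cv2.boxPoints(cv2.minAreaRect(c));print(b.round(1).tolist(),ray(f,b,.056).round(4).tolist())
E
```

```text
1.6 [ 0.46948181 -0.26452135  0.14638227] [ 3.11813125e+00 -3.81390731e-01  8.41901455e-04] [-5.15881054e-01  3.12927197e-01  1.89129158e+00 -2.81879724e-07
  9.36793256e-01  1.29833410e+00] 0.05026070615643494
[ 0.543 -0.283  0.306] [[-0.24, -0.97, 0.0], [-0.94, 0.23, 0.26], [-0.26, 0.06, -0.96]]
[[321.6, 307.3], [305.0, 307.3], [322.2, 182.7], [304.1, 182.7]]
[[307.0, 173.0], [324.0, 173.0], [324.0, 303.0], [307.0, 303.0]] [[0.5202, -0.272], [0.5175, -0.2828], [0.4272, -0.2609], [0.4301, -0.249]]
```

View pics/w1.png

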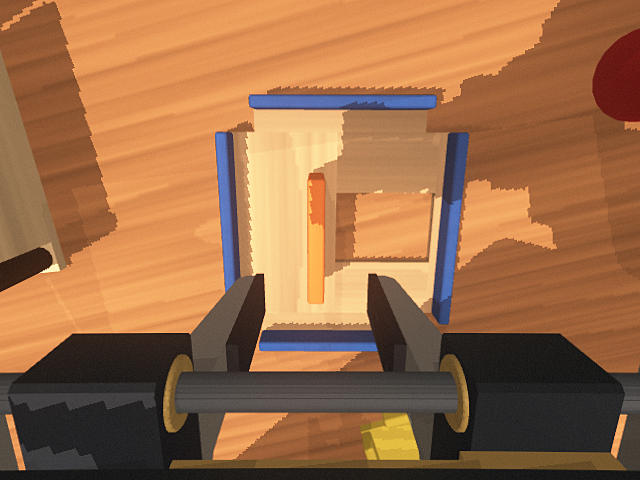

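Request:
{"op": "arm_command", "data": {
  "plan": [
    [[0.1,0,-5],0],
    [[0.1,0,-9],0],
    [[0.1,0,-10.8],0],
    [[0.1,0,-10.8],0]
  ]
}}

```text
time_s: 2.15
ee_pos: [0.4701, -0.2643, 0.0376]
tcp_rot: [-3.118, 0.381, 0.001]
ft_force: [-0.1, -0.6, 0.6]
finger_gap: 0.0497
grasp_force: 0.0
```

Request:
{"op": "arm_command", "data": {
  "plan": [
    [[0,0,0],0],
    [[0,0,0],0],
    [[0,0,0],0],
    [[0,0,0],0],
    [[0,0,0],0]
  ],
  "gripper": 0,
  "squeeze": 45
}}

```text
time_s: 2.78
ee_pos: [0.4704, -0.2643, 0.038]
tcp_rot: [3.118, -0.381, 0.001]
ft_force: [-1.4, -1.0, 6.1]
finger_gap: 0.0118
grasp_force: 45.0
```

Request:
{"op": "arm_command", "data": {
  "plan": [
    [[0,0,2],0],
    [[0,0,6],0],
    [[0,0.5,11],0],
    [[1,3,15],0.01],
    [[2.8,7,16],0.03],
    [[4.8,11.5,16],0.05],
    [[6.8,16.5,16],0.07],
    [[8.8,21,16],0.09],
    [[10.8,25.5,16],0.11],
    [[12.2,29,16],0.119],
    [[12.9,30.8,16],0.119],
    [[12.9,30.8,16],0.119]
  ]
}}

```text
time_s: 4.28
ee_pos: [0.599, 0.0446, 0.197]
tcp_rot: [3.135, -0.193, -0.002]
ft_force: [-0.5, -0.4, -2.4]
finger_gap: 0.0116
grasp_force: 45.0
```

```bash
python3 - <<'E'
from h import *
from cell import r,grab_frame
s=r.read_state();print(s["time_s"],s["ee_pos"],s["tcp_rot"],s["finger_gap"])
o=[]
for n in("top","side","wrist"):
    f=grab_frame(n);cv2.imwrite(f"pics/{n}2.png",f["color"]);np.savez(f"pics/{n}2.npz",**f)
t=cv2.imread("pics/side2.png")[200:370,190:390];w=cv2.imread("pics/wrist2.png")
o=np.zeros((600,800,3),np.uint8);w=cv2.resize(w[:, :],(560,420));o[:420,:560]=w
o[420:600,:220]=cv2.resize(t,(220,180));tt=cv2.imread("pics/top2.png")[130:270,200:320]
o[420:600,220:374]=cv2.resize(tt,(154,180));cv2.imwrite("pics/v3.png",o)
E
```

```text
4.275 [0.59897241 0.04455057 0.19699168] [ 3.13542766e+00 -1.92711815e-01 -1.64289094e-03] 0.0115694427779983
```

View pics/v3.png

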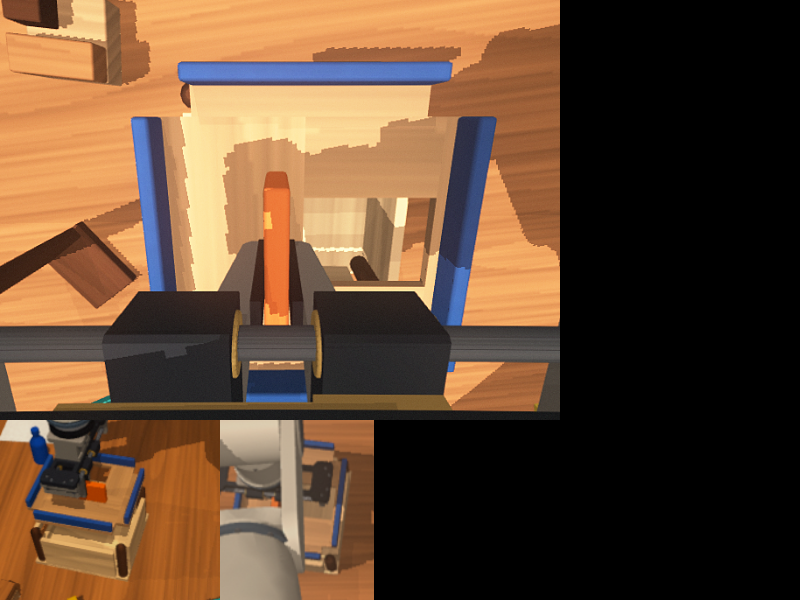

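```bash
python3 - <<'E'
from h import *
f=dict(np.load("pics/wrist2.npz"));z=.197-.0378+.030
m=mask(f,(105,90,50),(130,255,255),(0,0,640,420))
def line(pts):
    w=ray(f,pts,z);vx,vy,x,y=cv2.fitLine(w.astype(np.float32),cv2.DIST_HUBER,0,.001,.001).ravel();return np.array([x,y]),np.array([vx,vy])
rows=range(150,320,4)
L=line([(np.where(m[v,100:230])[0][0]+100,v) for v in rows]); 
R=line([(np.where(m[v,480:600])[0][-1]+481,v) for v in rows])
F=line([(u,np.where(m[50:110,u])[0][0]+50) for u in range(225,495,5)])
for l in(L,R,F): print(l[0].round(4),np.degrees(np.arctan2(l[1][1],l[1][0])).round(2))
yaw=np.arctan2(F[1][1],F[1][0]);yaw=(yaw+np.pi)%np.pi-np.pi/2;print("yaw far",np.degrees(yaw))
x=np.array([np.cos(yaw),np.sin(yaw)]);y=np.array([-x[1],x[0]])
print("width",(L[0]-R[0])@y)
ymid=((L[0]@y+R[0]@y)/2); xm=F[0]@x-.1; c=x*xm+y*ymid;print("tray mid",c)
s=dict(np.load("pics/side2.npz"))
m=mask(s,(105,90,50),(130,255,255),(200,240,350,345))
for c in blobs(m,20): b=cv2.boxPoints(cv2.minAreaRect(c));print("side",b.round(0).tolist(),ray(s,b,z).round(4).tolist())
E
```

```text
[0.6308 0.1097] -7.17
[ 0.6083 -0.0673] -7.21
[0.6957 0.0103] 82.8
yaw far -7.200474
width 0.17834868
tray mid [0.5966577  0.02409746]
side [[219.0, 292.0], [221.0, 284.0], [292.0, 297.0], [291.0, 305.0]] [[0.6774, 0.1205], [0.6796, 0.0997], [0.5303, 0.1184], [0.5303, 0.1383]]
side [[301.0, 296.0], [317.0, 245.0], [322.0, 247.0], [306.0, 298.0]] [[0.5134, 0.114], [0.4973, -0.0248], [0.4863, -0.0212], [0.5034, 0.1168]]
side [[206.0, 277.0], [225.0, 235.0], [236.0, 240.0], [217.0, 282.0]] [[0.7136, 0.0843], [0.7038, -0.0366], [0.6753, -0.0237], [0.6872, 0.095]]
side [[287.0, 240.0], [312.0, 240.0], [312.0, 243.0], [287.0, 243.0]] [[0.5645, -0.034], [0.51, -0.0388], [0.5089, -0.0299], [0.5631, -0.0251]]
```

```bash
python3 - <<'E'
from h import *
f=dict(np.load("pics/top2.npz"));z=.189
m=mask(f,(105,90,40),(130,255,255),(270,150,320,260))
for c in blobs(m,10): b=cv2.boxPoints(cv2.minAreaRect(c));print(cv2.boundingRect(c))
yx=[(v,np.where(m[v])[0]) for v in range(172,232,3)]
w=ray(f,[(u[-1]+1,v) for v,u in yx if len(u)],z)
c=np.array([.5967,.0267]);a=np.radians(-7.2);y=np.array([-np.sin(a),np.cos(a)])
print("width px",[len(u) for v,u in yx],"outer edge y rel TCP-based mid",((w-c)@y).round(4))
s=dict(np.load("pics/side2.npz"));ms=mask(s,(105,90,50),(130,255,255),(200,240,350,345))
w=ray(s,[(u,np.where(ms[278:310,u])[0][0]+278) for u in range(226,286,4)],z);print("side inner edge",((w-c)@y).round(4))
E
```

```text
(288, 178, 8, 50)
(270, 234, 8, 4)
width px [1, 1, 1, 1, 3, 2, 1, 1, 3, 3, 4, 3, 3, 3, 3, 4, 3, 3, 3, 0] outer edge y rel TCP-based mid [-0.0893 -0.0902 -0.0888 -0.0896 -0.0905 -0.0891 -0.0899 -0.0886 -0.0894
 -0.0902 -0.0911 -0.0897 -0.0905 -0.0892 -0.09   -0.0908 -0.0895 -0.0903
 -0.0911]
side inner edge [0.0846 0.0828 0.0835 0.0841 0.0847 0.083  0.0836 0.0842 0.0849 0.0831
 0.0838 0.0844 0.0827 0.0833 0.084 ]
```

Request:
{"op": "arm_command", "data": {
  "plan": [
    [[0,-0.18,-1],0],
    [[0,-0.18,-3],0],
    [[0,-0.18,-4.2],0],
    [[0,-0.18,-4.8],0],
    [[0,-0.18,-5.2],0],
    [[0,-0.18,-5.6],0],
    [[0,-0.18,-5.6],0]
  ]
}}

```text
time_s: 5.3
ee_pos: [0.5993, 0.0422, 0.1416]
tcp_rot: [-3.135, 0.195, -0.0]
ft_force: [0.3, -0.5, -4.1]
finger_gap: 0.0117
grasp_force: 45.0
```

Request:
{"op": "arm_command", "data": {
  "plan": [
    [[0,0,-0.4],0],
    [[0,0,-0.7],0],
    [[0,0,-0.9],0],
    [[0,0,-0.96],0],
    [[0,0,-0.96],0]
  ]
}}

```text
time_s: 5.92
ee_pos: [0.5992, 0.0421, 0.1321]
tcp_rot: [-3.135, 0.195, 0.0]
ft_force: [-0.6, 1.6, -2.5]
finger_gap: 0.0119
grasp_force: 45.0
```

Request:
{"op": "arm_command", "data": {
  "plan": [
    [[0,0,-0.1],0],
    [[0,0,-0.15],0],
    [[0,0,-0.15],0]
  ]
}}

```text
time_s: 6.3
ee_pos: [0.5992, 0.0421, 0.132]
tcp_rot: [-3.135, 0.195, -0.001]
ft_force: [-5.9, 0.8, 12.9]
finger_gap: 0.0117
grasp_force: 45.0
```

Seated. Release slowly, then rise.

Request:
{"op": "arm_command", "data": {
  "plan": [
    [[0,0,0.1],0],
    [[0,0,0.1],0],
    [[0,0,0.1],0],
    [[0,0,0.1],0]
  ],
  "gripper": 4,
  "squeeze": 20
}}

```text
time_s: 6.8
ee_pos: [0.5992, 0.042, 0.1314]
tcp_rot: [3.135, -0.195, -0.0]
ft_force: [-0.5, 0.3, -0.6]
finger_gap: 0.0403
grasp_force: 0.0
```

Request:
{"op": "arm_command", "data": {
  "plan": [
    [[0,0,3],0],
    [[0,0,8],0],
    [[0,0,13],0],
    [[-4,4,14],0],
    [[-9,8,14],0],
    [[-13,12,14],0.05],
    [[-13,16,14],0.1],
    [[-13,20,14],0.2],
    [[-13,20,14],0.3]
  ],
  "gripper": 8
}}

```text
time_s: 7.92
ee_pos: [0.469, 0.2444, 0.2715]
tcp_rot: [-3.128, -0.285, -0.001]
ft_force: [0.9, -0.9, 1.1]
finger_gap: 0.08
grasp_force: 0.0
```

```bash
python3 - <<'E'
from h import *
from cell import r,grab_frame
s=r.read_state();print(s["time_s"],s["ee_pos"],s["tcp_rot"],s["finger_gap"])
for n in("top","side"):
    f=grab_frame(n);cv2.imwrite(f"pics/{n}3.png",f["color"]);np.savez(f"pics/{n}3.npz",**f)
a=cv2.resize(cv2.imread("pics/side3.png")[200:470,190:390],(400,540));b=cv2.resize(cv2.imread("pics/top3.png")[120:280,100:320],None,fx=1.8,fy=1.8)
o=np.zeros((540,800,3),np.uint8);o[:,:400]=a;o[:b.shape[0],400:400+b.shape[1]]=b;cv2.imwrite("pics/v4.png",o)
E
```

```text
7.925 [0.46898563 0.24442072 0.27147764] [-3.12796132e+00 -2.85099928e-01 -5.51573656e-04] 0.08000259881920901
```

View pics/v4.png

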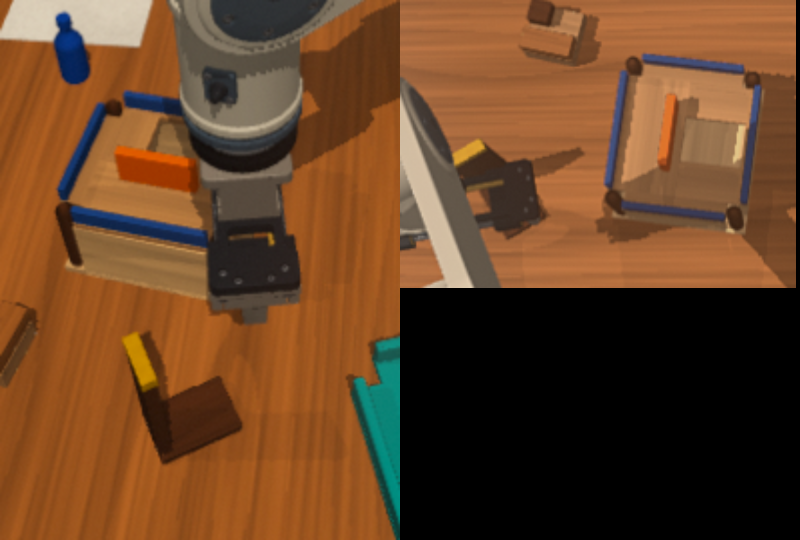

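Request:
{"op": "arm_command", "data": {
  "plan": [
    [[3,1.4,0],0.12],
    [[6.5,2.9,0],0.25],
    [[9.4,4.2,0],0.354],
    [[9.4,4.2,-4],0.354],
    [[9.4,4.2,-8],0.354],
    [[9.4,4.2,-11.5],0.354],
    [[9.4,4.2,-13.1],0.354],
    [[9.4,4.2,-13.1],0.354],
    [[9.4,4.2,-13.1],0.354]
  ],
  "gripper": 8
}}

```text
time_s: 9.15
ee_pos: [0.5641, 0.2844, 0.142]
tcp_rot: [-3.032, -0.821, -0.003]
ft_force: [0.3, 0.4, -0.3]
finger_gap: 0.0801
grasp_force: 0.0
```

```bash
python3 - <<'E'
from h import *
from cell import r,grab_frame
s=r.read_state();print(s["time_s"],s["ee_pos"],s["tcp_rot"],s["finger_gap"])
f=grab_frame("wrist");cv2.imwrite("pics/w5.png",f["color"])
m=mask(f,(18,120,80),(35,255,255),(0,0,640,480))
for c in blobs(m,50):
    b=cv2.boxPoints(cv2.minAreaRect(c));w=ray(f,b,.17);print(b.round(0).tolist(),w.round(4).tolist(),w.mean(0))
E
```

```text
9.15 [0.56412543 0.28435756 0.14195659] [-3.03189174 -0.82140033 -0.00324865] 0.08006065233773742
[[246.0, 297.0], [379.0, 296.0], [379.0, 343.0], [246.0, 345.0]] [[0.5647, 0.3138], [0.5906, 0.2706], [0.5737, 0.2595], [0.5469, 0.3043]] [0.56895203 0.28706092]
[[504.0, 357.0], [540.0, 351.0], [553.0, 430.0], [518.0, 436.0]] [[0.5935, 0.2137], [0.6027, 0.2035], [0.5765, 0.1752], [0.5665, 0.1859]] [0.58478629 0.19457292]
[[540.0, 452.0], [637.0, 452.0], [637.0, 469.0], [540.0, 469.0]] [[0.5647, 0.1728], [0.5856, 0.1381], [0.5789, 0.1321], [0.5577, 0.1672]] [0.57170933 0.15253922]
[[68.0, 380.0], [100.0, 367.0], [122.0, 424.0], [89.0, 436.0]] [[0.4974, 0.3587], [0.509, 0.3497], [0.4884, 0.3319], [0.4761, 0.3411]] [0.4927315  0.34534423]
[[483.0, 468.0], [483.0, 460.0], [538.0, 460.0], [538.0, 468.0]] [[0.5456, 0.1884], [0.549, 0.1909], [0.561, 0.1709], [0.5577, 0.1682]] [0.55332483 0.17961614]
```

View pics/w5.png

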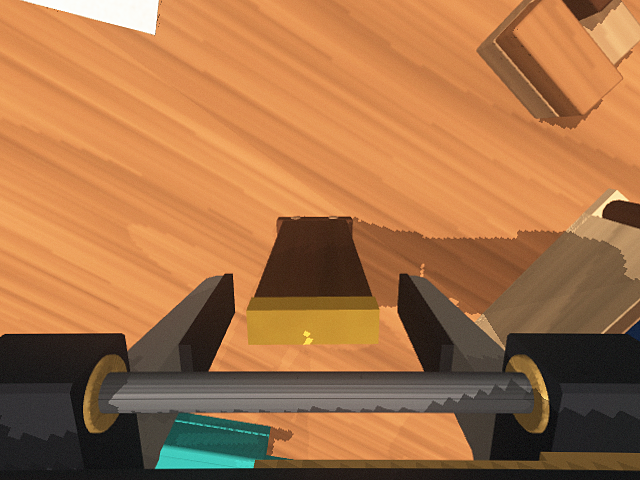

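Request:
{"op": "arm_command", "data": {
  "plan": [
    [[0,0,0],0],
    [[0,0,0],0],
    [[0,0,0],0],
    [[0,0,0],0],
    [[0,0,0],0]
  ],
  "gripper": 4,
  "squeeze": 8
}}

```text
time_s: 9.82
ee_pos: [0.5633, 0.2842, 0.1406]
tcp_rot: [-3.032, -0.822, -0.0]
ft_force: [-0.3, 0.6, 1.5]
finger_gap: 0.0499
grasp_force: 8.0
```

Request:
{"op": "arm_command", "data": {
  "plan": [
    [[-0.57,-0.33,0.3],0],
    [[-1.15,-0.67,0.6],0],
    [[-1.74,-1.02,0.88],0],
    [[-2.34,-1.37,1.13],0],
    [[-2.95,-1.73,1.35],0],
    [[-3.56,-2.09,1.54],0],
    [[-4.18,-2.45,1.7],0],
    [[-4.81,-2.82,1.82],0],
    [[-4.81,-2.82,1.82],0]
  ]
}}

```text
time_s: 10.95
ee_pos: [0.5146, 0.2556, 0.1588]
tcp_rot: [3.032, 0.822, -0.0]
ft_force: [-0.1, -0.0, -1.1]
finger_gap: 0.0504
grasp_force: 8.0
```

```bash
cat > sq.py <<'E'
from h import *
from cell import r,grab_frame
import sys
n=sys.argv[1]
s=r.read_state();print(s["time_s"],s["ee_pos"].round(4),s["finger_gap"].__round__(4),s["ft_force"].round(1))
f=grab_frame("side");cv2.imwrite(f"pics/s{n}.png",f["color"]);np.savez(f"pics/s{n}.npz",**f)
x0,y0=int(sys.argv[2]),int(sys.argv[3])
cv2.imwrite(f"pics/c{n}.png",cv2.resize(f["color"][y0:y0+160,x0:x0+200],None,fx=3,fy=3,interpolation=cv2.INTER_CUBIC))
E
python3 sq.py 6 200 310
```

```text
10.95 [0.5146 0.2556 0.1588] 0.0504 [-0.1 -0.  -1.1]
```

View pics/c6.png

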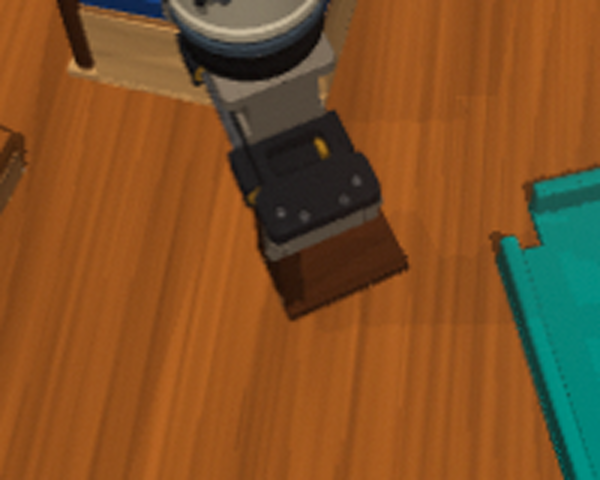

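```bash
cat >> h.py <<'E'
def vplane(f,px,P,yaw):
    """ray ∩ vertical plane through P containing direction yaw -> (along,z)"""
    R=np.array(f["R"]);t=np.array(f["t"]).ravel();c=-R.T@t
    u=cv2.undistortPoints(np.array(px,float).reshape(-1,1,2),np.array(f["camera_matrix"]),np.array(f["D"])).reshape(-1,2)
    d=np.c_[u,np.ones(len(u))]@R;e=np.array([np.cos(yaw),np.sin(yaw),0]);n=np.array([-e[1],e[0],0])
    k=((np.r_[P[:2],0]-c)@n)/(d@n);X=c+d*k[:,None];return np.c_[(X-np.r_[P[:2],0])@e,X[:,2]]
E
python3 - <<'E'
from h import *
f=dict(np.load("pics/s6.npz"));yaw=np.radians(30.4);n=np.array([-np.sin(yaw),np.cos(yaw)])
G=np.array([.5146,.2556])
for px,o in(((407,266),.03),((385,212),-.03),((292,319),.03)):
    q=np.array(px)/3+[200,310];print(px,vplane(f,[q],G+n*o,yaw).round(4))
hsv=cv2.cvtColor(f["color"],cv2.COLOR_BGR2HSV)
for p in((310,395),(320,395),(325,390),(298,402),(340,400),(300,420),(345,385)):print(p,hsv[p[1],p[0]])
E
```

```text
(407, 266) [[-0.0765  0.0223]]
(385, 212) [[-0.0876 -0.0151]]
(292, 319) [[0.0083 0.0183]]
(310, 395) [ 10 198  71]
(320, 395) [ 12 199  73]
(325, 390) [ 10 199  68]
(298, 402) [ 11 201  47]
(340, 400) [ 13 204 144]
(300, 420) [ 13 210 159]
(345, 385) [ 13 202 164]
```

Request:
{"op": "arm_command", "data": {
  "plan": [
    [[0,0,1],0],
    [[0,0,4],0.1],
    [[-1,-0.5,5.5],0.28],
    [[-3,-2,5.5],0.46],
    [[-5,-4,5.5],0.64],
    [[-7,-6,5.5],0.82],
    [[-9,-8,5.5],1.0],
    [[-11,-10,5.5],1.18],
    [[-13,-12,5.5],1.36],
    [[-14.5,-14,5.5],1.54],
    [[-15,-16,5.5],1.72],
    [[-15,-18,5.5],1.9]
  ],
  "squeeze": 25
}}

```text
time_s: 12.5
ee_pos: [0.3651, 0.0754, 0.2145]
tcp_rot: [1.085, 2.947, 0.001]
ft_force: [-0.5, -0.5, -0.3]
finger_gap: 0.0498
grasp_force: 25.0
```

Request:
{"op": "arm_command", "data": {
  "plan": [
    [[0,0,0],0.14],
    [[0,-1,0],0.32],
    [[0,-3,0],0.5],
    [[0,-5,0],0.585],
    [[0,-6.7,0],0.585],
    [[0,-6.7,0],0.585],
    [[0,-6.7,0],0.585]
  ]
}}

```text
time_s: 13.38
ee_pos: [0.3654, 0.0091, 0.214]
tcp_rot: [0.2, 3.135, 0.0]
ft_force: [1.1, 0.4, -1.5]
finger_gap: 0.0496
grasp_force: 25.0
```

```bash
python3 sq.py 7 240 280; python3 - <<'E'
from h import *
from cell import r
s=r.read_state();a=s["tcp_rot"];print("yaw",2*np.degrees(np.arctan2(a[1],a[0]))%180)
f=dict(np.load("pics/s7.npz"));m=mask(f,(0,120,0),(20,255,105),(240,240,440,440))
for c in blobs(m,60): print(cv2.boundingRect(c),cv2.contourArea(c),cv2.approxPolyDP(c,3,True).reshape(-1,2).tolist())
print(proj(f,np.r_[s["ee_pos"][:2],0.06]))
E
```

```text
13.375 [0.3654 0.0091 0.214 ] 0.0496 [ 1.1  0.4 -1.5]
yaw 172.73368815663864
(337, 240, 47, 70) 1735.0 [[351, 240], [347, 274], [337, 303], [371, 309], [378, 303], [383, 261], [381, 268], [375, 269], [372, 260], [375, 279], [371, 281], [368, 258], [358, 256], [357, 248], [364, 247], [359, 240]]
(294, 316, 12, 32) 240.0 [[298, 316], [294, 321], [298, 346], [304, 347], [304, 320]]
[[374.09883075 298.04881961]]
```

```bash
cat > foot.py <<'E'
from h import *
from cell import r
import sys
def foot(n,roi,vmax=105):
    """bottom edge of foot's near side in the side view -> (along crate x from G, z)"""
    s=r.read_state();f=dict(np.load(f"pics/s{n}.npz"));m=mask(f,(0,120,0),(20,255,vmax),roi)
    c=blobs(m,60)[0];p=cv2.approxPolyDP(c,2.5,True).reshape(-1,2);print(p.tolist())
    yaw=np.radians(-7.2);nn=np.array([-np.sin(yaw),np.cos(yaw)]);G=s["ee_pos"][:2]+nn*.03
    v=vplane(f,p,G,yaw);print((v*1000).round(0).tolist(),"TCP z",s["ee_pos"][2])
foot(sys.argv[1],[int(a) for a in sys.argv[2:6]])
E
python3 foot.py 7 325 285 400 320
```

```text
[[341, 285], [337, 303], [371, 309], [377, 305], [381, 285]]
[[72.0, 126.0], [80.0, 58.0], [2.0, 58.0], [-10.0, 77.0], [-14.0, 149.0]] TCP z 0.21393433011861535
```

```bash
python3 - <<'E'
from h import *
f=dict(np.load("pics/s7.npz"));G=np.array([.3654,.0091]);a=np.radians(-7.2);e=np.array([np.cos(a),np.sin(a)]);n=np.array([-e[1],e[0]])
for zb in(.0735,.0585):
  X=[np.r_[G+e*x+n*y,zb+h] for x in(.081,-.007) for y in(.03,-.03) for h in(0,.012)];print(proj(f,X).round(0).tolist())
hsv=cv2.cvtColor(f["color"],cv2.COLOR_BGR2HSV)
print("col 350 V:",list(zip(range(280,330,2),hsv[280:330:2,350,2].tolist(),hsv[280:330:2,350,0].tolist())))
E
```

```text
[[337.0, 299.0], [337.0, 295.0], [342.0, 278.0], [342.0, 275.0], [375.0, 306.0], [376.0, 302.0], [379.0, 285.0], [380.0, 282.0]]
[[337.0, 303.0], [337.0, 300.0], [342.0, 282.0], [342.0, 279.0], [375.0, 309.0], [375.0, 306.0], [379.0, 289.0], [379.0, 286.0]]
col 350 V: [(280, 82, 11), (282, 90, 11), (284, 84, 10), (286, 84, 11), (288, 87, 10), (290, 87, 11), (292, 91, 11), (294, 90, 11), (296, 89, 11), (298, 64, 12), (300, 60, 12), (302, 98, 12), (304, 101, 13), (306, 156, 13), (308, 167, 13), (310, 167, 13), (312, 167, 13), (314, 166, 13), (316, 164, 13), (318, 164, 13), (320, 164, 13), (322, 163, 13), (324, 160, 13), (326, 160, 13), (328, 161, 13)]
```

Request:
{"op": "arm_command", "data": {
  "plan": [
    [[1.5,0,-3],0],
    [[3,0,-5.5],0],
    [[4.4,-0.1,-6.9],0],
    [[4.4,-0.1,-7.3],0],
    [[4.4,-0.1,-7.3],0],
    [[4.4,-0.1,-7.3],0]
  ]
}}

```text
time_s: 14.18
ee_pos: [0.4088, 0.0081, 0.141]
tcp_rot: [0.199, 3.135, 0.0]
ft_force: [-0.7, -0.7, -1.8]
finger_gap: 0.0498
grasp_force: 25.0
```

Request:
{"op": "arm_command", "data": {
  "plan": [
    [[0.35,-0.04,0.1],0],
    [[1,-0.12,0.35],0],
    [[1.67,-0.21,0.6],0],
    [[2.35,-0.3,0.9],0],
    [[3.04,-0.38,1.15],0],
    [[3.74,-0.47,1.35],0],
    [[4.44,-0.56,1.55],0],
    [[5.16,-0.65,1.7],0],
    [[5.88,-0.74,1.85],0],
    [[6.6,-0.83,1.95],0],
    [[7.35,-0.93,2.05],0]
  ],
  "squeeze": 8
}}

```text
time_s: 15.55
ee_pos: [0.483, -0.0015, 0.1612]
tcp_rot: [-0.199, -3.135, -0.0]
ft_force: [-1.1, -0.8, -1.5]
finger_gap: 0.05
grasp_force: 8.0
```

```bash
python3 sq.py 8 240 260; python3 - <<'E'
from h import *
f=dict(np.load("pics/s8.npz"))
from cell import r
G=r.read_state()["ee_pos"];a=np.radians(-7.2);e=np.array([np.cos(a),np.sin(a)]);n=np.array([-e[1],e[0]])
def corners(th,zo=.0086):
    X=[]
    for x,h in((-.081,0),(.007,0),(.007,.04)):
        q=np.array([x,h-.149]);c,s=np.cos(th),np.sin(th)
        X.append(np.r_[G[:2]-e*(q[0]*c-q[1]*s)+n*.03,G[2]+.008+q[0]*s+q[1]*c])
    return proj(f,X).round(0).tolist()
for d in(0,10,25):print(d,corners(np.radians(d)))
m=mask(f,(0,120,0),(20,255,105),(300,270,400,420))
for c in blobs(m,60): print(cv2.boundingRect(c),cv2.contourArea(c),cv2.approxPolyDP(c,2.5,True).reshape(-1,2).tolist())
E
```

```text
15.55 [ 0.483  -0.0015  0.1612] 0.05 [-1.1 -0.8 -1.5]
0 [[287.0, 305.0], [323.0, 311.0], [323.0, 301.0]]
10 [[298.0, 310.0], [334.0, 312.0], [331.0, 302.0]]
25 [[316.0, 315.0], [350.0, 312.0], [343.0, 301.0]]
(308, 270, 49, 47) 1302.0 [[342, 270], [328, 270], [320, 278], [308, 316], [318, 285], [325, 288], [317, 313], [352, 312], [356, 291]]
(300, 316, 6, 32) 132.5 [[300, 316], [300, 347], [304, 347], [304, 320]]
```

Request:
{"op": "arm_command", "data": {
  "plan": [
    [[0.7,-0.09,0],0],
    [[1.4,-0.17,0.05],0],
    [[2.1,-0.26,0.05],0],
    [[2.1,-0.26,0.05],0]
  ]
}}

```text
time_s: 16.1
ee_pos: [0.5043, -0.0041, 0.1617]
tcp_rot: [0.199, 3.135, -0.0]
ft_force: [0.5, 0.9, -0.6]
finger_gap: 0.0501
grasp_force: 8.0
```

Request:
{"op": "arm_command", "data": {
  "plan": [
    [[0,0,0],0],
    [[0,0,0],0],
    [[-0.4,0.05,0.3],0],
    [[-1,0.12,2.5],0],
    [[-1.5,0.19,6],0],
    [[-1.5,0.19,11],0],
    [[-1.5,0.19,13.5],0],
    [[-1.5,0.19,13.5],0],
    [[-1.5,0.19,13.5],0]
  ],
  "squeeze": 55
}}

```text
time_s: 17.23
ee_pos: [0.4878, -0.0021, 0.2955]
tcp_rot: [-0.199, -3.134, 0.0]
ft_force: [0.4, -0.7, -1.5]
finger_gap: 0.0496
grasp_force: 55.0
```

```bash
cat > tilt.py <<'E'
from h import *
from cell import r,grab_frame
import sys
n=sys.argv[1];f=grab_frame("side");np.savez(f"pics/s{n}.npz",**f);cv2.imwrite(f"pics/s{n}.png",f["color"])
s=r.read_state();G=s["ee_pos"];print(s["time_s"],G.round(4),s["ft_force"].round(1),s["finger_gap"].__round__(4))
a=np.radians(-7.2);e=np.array([np.cos(a),np.sin(a)]);nn=np.array([-e[1],e[0]])
D=G[:2]-[.5969,.0247];print("G crate mm",(D@e*1000).round(1),(D@nn*1000).round(1),((G[2]+.008)*1000).round(1))
for d in range(0,45,5):
    th=np.radians(d);c,sn=np.cos(th),np.sin(th);X=[]
    for x,h,y in((-.081,0,.03),(.007,0,.03),(-.081,0,-.03)):
        q=np.array([x,h-.149]);X.append(np.r_[G[:2]-e*(q[0]*c-q[1]*sn)+nn*y,G[2]+.008+q[0]*sn+q[1]*c])
    print(d,proj(f,X).round(0).tolist())
p=proj(f,X).mean(0).astype(int)
m=mask(f,(0,120,0),(20,255,105),(max(p[0]-70,0),max(p[1]-70,0),p[0]+70,p[1]+60))
for c in blobs(m,100): print(cv2.boundingRect(c),cv2.contourArea(c),cv2.approxPolyDP(c,2.5,True).reshape(-1,2).tolist())
E
python3 tilt.py 9
```

```text
17.275 [ 0.4877 -0.0021  0.2952] [ 0.1 -0.9 -0.9] 0.0497
G crate mm -105.0 -40.3 303.2
0 [[281.0, 268.0], [321.0, 275.0], [289.0, 248.0]]
5 [[287.0, 271.0], [327.0, 276.0], [295.0, 251.0]]
10 [[294.0, 274.0], [332.0, 276.0], [301.0, 254.0]]
15 [[300.0, 276.0], [338.0, 276.0], [307.0, 256.0]]
20 [[306.0, 278.0], [344.0, 275.0], [313.0, 258.0]]
25 [[313.0, 279.0], [350.0, 275.0], [319.0, 259.0]]
30 [[320.0, 281.0], [355.0, 274.0], [326.0, 260.0]]
35 [[326.0, 282.0], [360.0, 272.0], [332.0, 261.0]]
40 [[333.0, 282.0], [365.0, 270.0], [339.0, 261.0]]
(284, 201, 82, 90) 3361.5 [[288, 209], [285, 221], [292, 225], [301, 239], [293, 251], [313, 254], [315, 269], [318, 263], [325, 271], [322, 290], [323, 287], [325, 290], [348, 288], [348, 277], [360, 273], [359, 265], [362, 265], [365, 252], [343, 225], [345, 208], [331, 209], [328, 201], [326, 205], [325, 202], [325, 220], [321, 222], [319, 234], [310, 231], [308, 219], [292, 217]]
(353, 201, 20, 22) 289.5 [[354, 201], [354, 222], [357, 218], [361, 221], [363, 215], [363, 220], [368, 219], [372, 201], [360, 201], [358, 213], [358, 201]]
(380, 201, 22, 26) 194.5 [[380, 201], [380, 214], [385, 214], [386, 210], [389, 213], [390, 208], [391, 213], [398, 212], [401, 226], [399, 201], [388, 201], [387, 210], [385, 201]]
(294, 316, 11, 15) 113.5 [[298, 316], [294, 321], [296, 330], [304, 330], [304, 320]]
```

Request:
{"op": "arm_command", "data": {
  "plan": [
    [[1.5,-0.19,0],0],
    [[3.5,-0.44,0],0],
    [[5.6,-0.71,0],0],
    [[7.4,-0.94,-1.2],0],
    [[9.16,-1.16,-2.44],0],
    [[9.16,-1.16,-2.44],0],
    [[9.16,-1.16,-2.44],0]
  ]
}}

```text
time_s: 18.15
ee_pos: [0.58, -0.0138, 0.2718]
tcp_rot: [-0.199, -3.134, 0.0]
ft_force: [-0.8, 0.5, -1.0]
finger_gap: 0.0495
grasp_force: 55.0
```

```bash
python3 tilt.py 10; python3 - <<'E'
from h import *
from cell import grab_frame
f=grab_frame("wrist");t=grab_frame("top")["color"]
a=cv2.imread("pics/s10.png")[180:360,200:390]
o=np.zeros((600,800,3),np.uint8);o[:400,:420]=cv2.resize(a,(420,400),interpolation=cv2.INTER_CUBIC)
o[:285,420:]=cv2.resize(f["color"],(380,285));o[300:600,420:]=cv2.resize(t[120:270,180:370],(380,300));cv2.imwrite("pics/v10.png",o)
E
```

```text
18.2 [ 0.58   -0.0137  0.2723] [-0.7  0.6 -0.3] 0.0497
G crate mm -12.0 -40.2 280.3
0 [[242.0, 268.0], [280.0, 274.0], [251.0, 249.0]]
5 [[248.0, 271.0], [285.0, 275.0], [257.0, 251.0]]
10 [[254.0, 273.0], [291.0, 275.0], [263.0, 254.0]]
15 [[260.0, 275.0], [296.0, 275.0], [269.0, 256.0]]
20 [[267.0, 277.0], [302.0, 275.0], [275.0, 258.0]]
25 [[273.0, 279.0], [307.0, 274.0], [281.0, 259.0]]
30 [[279.0, 280.0], [312.0, 273.0], [287.0, 260.0]]
35 [[286.0, 281.0], [317.0, 272.0], [293.0, 261.0]]
40 [[292.0, 281.0], [321.0, 270.0], [299.0, 261.0]]
(260, 200, 86, 81) 2807.0 [[274, 202], [277, 204], [274, 214], [279, 211], [275, 217], [277, 232], [275, 235], [267, 234], [261, 221], [268, 236], [262, 246], [290, 250], [286, 241], [299, 255], [290, 259], [284, 278], [298, 280], [308, 275], [312, 278], [318, 269], [316, 265], [321, 264], [319, 255], [323, 253], [297, 223], [327, 220], [330, 207], [330, 220], [334, 219], [339, 209], [344, 213], [345, 202], [317, 200], [314, 207], [287, 208], [285, 200], [285, 206], [281, 203], [279, 210]]
(294, 316, 11, 14) 104.5 [[298, 316], [294, 321], [296, 329], [304, 329], [304, 320]]
```

View pics/v10.png

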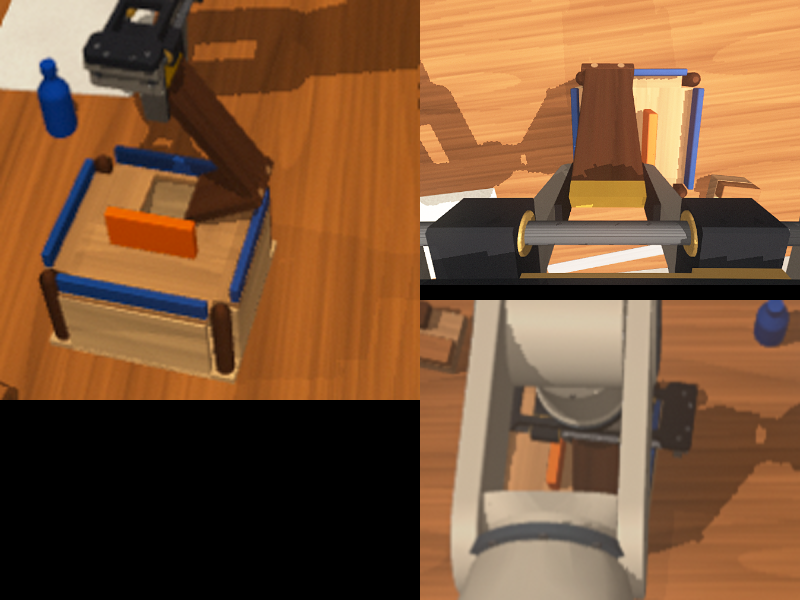

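Request:
{"op": "arm_command", "data": {
  "plan": [
    [[0.99,-0.13,-0.84],0],
    [[1.68,-0.21,-1.3],0],
    [[2.38,-0.3,-1.8],0],
    [[3.07,-0.39,-2.3],0],
    [[3.77,-0.48,-2.8],0],
    [[4.46,-0.56,-3.3],0],
    [[4.46,-0.56,-3.3],0]
  ]
}}

```text
time_s: 19.18
ee_pos: [0.625, -0.0194, 0.2386]
tcp_rot: [-0.199, -3.134, 0.0]
ft_force: [1.0, -0.7, -0.7]
finger_gap: 0.0495
grasp_force: 55.0
```

Request:
{"op": "arm_command", "data": {
  "plan": [
    [[0.7,-0.09,-0.5],0],
    [[1.4,-0.18,-1.0],0],
    [[2.1,-0.27,-1.5],0],
    [[2.9,-0.37,-2.03],0],
    [[3.67,-0.47,-2.57],0],
    [[3.6,-0.45,-2.9],0],
    [[3.3,-0.42,-3.3],0],
    [[3.3,-0.42,-3.3],0]
  ]
}}

```text
time_s: 20.18
ee_pos: [0.6571, -0.0235, 0.206]
tcp_rot: [-0.199, -3.134, 0.0]
ft_force: [-0.0, 0.3, -1.1]
finger_gap: 0.0499
grasp_force: 55.0
```

```bash
python3 tilt.py 11|head -14
```

```text
20.225 [ 0.6574 -0.0235  0.2063] [ 0.3 -0.4 -1.5] 0.0495
G crate mm 66.1 -40.2 214.3
0 [[215.0, 280.0], [250.0, 287.0], [224.0, 262.0]]
5 [[221.0, 283.0], [255.0, 287.0], [230.0, 264.0]]
10 [[227.0, 285.0], [260.0, 288.0], [235.0, 267.0]]
15 [[232.0, 288.0], [265.0, 288.0], [241.0, 269.0]]
20 [[238.0, 289.0], [270.0, 288.0], [247.0, 270.0]]
25 [[244.0, 291.0], [275.0, 287.0], [252.0, 272.0]]
30 [[250.0, 292.0], [279.0, 286.0], [258.0, 273.0]]
35 [[256.0, 293.0], [284.0, 285.0], [264.0, 274.0]]
40 [[262.0, 293.0], [288.0, 283.0], [269.0, 274.0]]
(240, 213, 89, 66) 1988.0 [[328, 213], [263, 213], [259, 224], [247, 220], [245, 225], [248, 220], [250, 222], [243, 235], [241, 230], [245, 227], [240, 222], [245, 246], [242, 261], [252, 256], [265, 268], [264, 274], [287, 278], [287, 269], [291, 267], [265, 240], [266, 230], [274, 226], [307, 223], [314, 216]]
(294, 316, 12, 27) 204.0 [[298, 316], [294, 321], [297, 339], [305, 342], [304, 320]]
(218, 301, 13, 32) 167.0 [[221, 301], [218, 309], [225, 330], [229, 332], [223, 305], [227, 302]]
```

Request:
{"op": "arm_command", "data": {
  "plan": [
    [[-0.1,0,-1],0],
    [[-0.5,0.06,-2.2],0],
    [[-1.1,0.14,-3.3],0],
    [[-1.1,0.14,-3.3],0]
  ]
}}

```text
time_s: 20.72
ee_pos: [0.6453, -0.0221, 0.1718]
tcp_rot: [-0.199, -3.132, 0.0]
ft_force: [-0.4, 1.4, -1.9]
finger_gap: 0.0499
grasp_force: 55.0
```

```bash
python3 tilt.py 12|head -2
```

```text
20.775 [ 0.6462 -0.0221  0.1727] [ 0.3 -0.  -1.2] 0.0498
G crate mm 54.8 -40.2 180.7
```

Request:
{"op": "arm_command", "data": {
  "plan": [
    [[-0.9,0.11,-0.05],0],
    [[-1.81,0.23,-0.1],0],
    [[-2.2,0.28,-0.05],0],
    [[-2.61,0.33,-0.05],0],
    [[-3.1,0.39,-0.05],0],
    [[-3.61,0.46,-0.1],0],
    [[-4.1,0.52,-0.15],0],
    [[-4.55,0.57,-0.25],0],
    [[-4.55,0.57,-0.25],0]
  ],
  "squeeze": 12
}}

```text
time_s: 21.9
ee_pos: [0.6007, -0.0164, 0.1706]
tcp_rot: [-0.199, -3.134, -0.0]
ft_force: [0.4, 0.0, -1.9]
finger_gap: 0.0499
grasp_force: 12.0
```

```bash
python3 tilt.py 13|head -2; cat > leg.py <<'E'
# leg tilt from side view: near/left silhouette of the dark leg between the tray and the gripper; also the tray rims
from h import *
import sys
from cell import r
f=dict(np.load(f"pics/s{sys.argv[1]}.npz"));G=r.read_state()["ee_pos"];a=np.radians(-7.2);e=np.array([np.cos(a),np.sin(a)]);nn=np.array([-e[1],e[0]])
for d in range(0,40,5):
    th=np.radians(d);c,s=np.cos(th),np.sin(th);X=[]
    for x,h in((-.007,.105),(.007,.105),(0,.17)):
        q=np.array([x,h-.149]);X.append(np.r_[G[:2]-e*(q[0]*c-q[1]*s)+nn*.025,G[2]+.008+q[0]*s+q[1]*c])
    print(d,proj(f,X).round(0).tolist())
v0=int(proj(f,X)[0,1])
hsv=cv2.cvtColor(f["color"],cv2.COLOR_BGR2HSV)
for v in range(v0-12,v0+16,4):print(v,[(u,int(hsv[v,u,0]),int(hsv[v,u,2])) for u in range(255,300,3)])
m=mask(f,(19,150,70),(35,255,255),(200,180,330,290))
for c in blobs(m,3):print("yel",cv2.boundingRect(c))
E
python3 leg.py 13
```

```text
21.95 [ 0.6007 -0.0164  0.1705] [ 1.2  0.8 -2.1] 0.0497
G crate mm 8.9 -40.3 178.5
0 [[265.0, 269.0], [271.0, 270.0], [265.0, 250.0]]
5 [[267.0, 270.0], [273.0, 270.0], [264.0, 250.0]]
10 [[269.0, 270.0], [274.0, 270.0], [264.0, 250.0]]
15 [[270.0, 270.0], [276.0, 270.0], [263.0, 250.0]]
20 [[272.0, 270.0], [277.0, 270.0], [262.0, 250.0]]
25 [[273.0, 270.0], [279.0, 269.0], [261.0, 250.0]]
30 [[275.0, 270.0], [280.0, 269.0], [261.0, 250.0]]
35 [[277.0, 270.0], [281.0, 268.0], [260.0, 250.0]]
257 [(255, 14, 103), (258, 15, 98), (261, 18, 80), (264, 15, 77), (267, 15, 87), (270, 15, 31), (273, 11, 52), (276, 12, 52), (279, 11, 54), (282, 11, 54), (285, 11, 56), (288, 110, 78), (291, 112, 80), (294, 111, 75), (297, 112, 75)]
261 [(255, 14, 109), (258, 14, 109), (261, 14, 66), (264, 16, 57), (267, 16, 57), (270, 15, 40), (273, 11, 50), (276, 12, 51), (279, 12, 50), (282, 10, 56), (285, 11, 56), (288, 12, 74), (291, 15, 177), (294, 14, 176), (297, 13, 157)]
265 [(255, 14, 107), (258, 13, 115), (261, 14, 112), (264, 14, 85), (267, 15, 61), (270, 16, 60), (273, 11, 48), (276, 12, 53), (279,
[... 386 characters left out ...]
, 186), (264, 13, 107), (267, 16, 106), (270, 15, 105), (273, 16, 104), (276, 12, 52), (279, 9, 47), (282, 10, 53), (285, 9, 52), (288, 10, 56), (291, 14, 185), (294, 14, 172), (297, 14, 170)]
277 [(255, 13, 232), (258, 13, 232), (261, 13, 231), (264, 13, 231), (267, 13, 232), (270, 12, 224), (273, 14, 213), (276, 13, 155), (279, 12, 51), (282, 10, 52), (285, 10, 52), (288, 14, 151), (291, 15, 173), (294, 14, 173), (297, 14, 170)]
281 [(255, 11, 171), (258, 10, 172), (261, 11, 172), (264, 11, 171), (267, 11, 174), (270, 11, 187), (273, 12, 202), (276, 13, 231), (279, 13, 231), (282, 13, 231), (285, 12, 230), (288, 13, 177), (291, 14, 181), (294, 15, 171), (297, 15, 171)]
yel (270, 246, 4, 7)
```

Request:
{"op": "arm_command", "data": {
  "plan": [
    [[-0.44,0.06,-0.18],0],
    [[-0.88,0.11,-0.35],0],
    [[-1.3,0.16,-0.55],0],
    [[-1.71,0.22,-0.75],0],
    [[-2.08,0.26,-1.03],0],
    [[-2.44,0.31,-1.3],0],
    [[-2.75,0.35,-1.55],0],
    [[-2.85,0.36,-1.75],0],
    [[-2.85,0.36,-1.75],0]
  ],
  "squeeze": 12
}}

```text
time_s: 23.08
ee_pos: [0.5725, -0.0129, 0.153]
tcp_rot: [-0.199, -3.135, 0.0]
ft_force: [2.0, -0.7, -2.2]
finger_gap: 0.05
grasp_force: 12.0
```

```bash
python3 tilt.py 14|head -2; python3 leg.py 14
```

```text
23.125 [ 0.5725 -0.0129  0.153 ] [ 1.9  0.2 -2.2] 0.0499
G crate mm -19.5 -40.3 161.0
0 [[278.0, 276.0], [284.0, 277.0], [279.0, 258.0]]
5 [[280.0, 277.0], [286.0, 277.0], [278.0, 257.0]]
10 [[282.0, 277.0], [287.0, 277.0], [277.0, 257.0]]
15 [[283.0, 277.0], [289.0, 277.0], [276.0, 257.0]]
20 [[285.0, 277.0], [290.0, 277.0], [276.0, 257.0]]
25 [[286.0, 277.0], [292.0, 277.0], [275.0, 257.0]]
30 [[288.0, 277.0], [293.0, 276.0], [274.0, 258.0]]
35 [[289.0, 277.0], [294.0, 276.0], [274.0, 258.0]]
265 [(255, 15, 179), (258, 14, 149), (261, 14, 113), (264, 14, 116), (267, 14, 115), (270, 16, 95), (273, 16, 84), (276, 18, 85), (279, 18, 84), (282, 17, 86), (285, 12, 40), (288, 11, 44), (291, 9, 47), (294, 14, 178), (297, 14, 173)]
269 [(255, 14, 180), (258, 14, 112), (261, 15, 118), (264, 15, 117), (267, 14, 91), (270, 16, 102), (273, 16, 101), (276, 15, 58), (279, 12, 60), (282, 13, 56), (285, 13, 36), (288, 10, 42), (291, 11, 61), (294, 15, 176), (297, 15, 167)]
273 [(255, 13, 182), (258, 14, 173), (261, 14, 118), (264, 14, 104), (267, 16, 103), (270, 15, 103), (273, 16, 103), (276, 16,
[... 412 characters left out ...]
4, 10, 169), (267, 10, 169), (270, 11, 187), (273, 11, 196), (276, 12, 229), (279, 13, 230), (282, 12, 229), (285, 12, 229), (288, 13, 178), (291, 15, 171), (294, 14, 171), (297, 14, 168)]
285 [(255, 10, 169), (258, 10, 166), (261, 11, 168), (264, 10, 168), (267, 11, 168), (270, 11, 168), (273, 11, 168), (276, 10, 166), (279, 10, 167), (282, 11, 168), (285, 10, 167), (288, 11, 137), (291, 14, 182), (294, 15, 178), (297, 14, 179)]
289 [(255, 10, 166), (258, 10, 166), (261, 10, 166), (264, 10, 167), (267, 10, 166), (270, 11, 168), (273, 10, 165), (276, 10, 166), (279, 10, 166), (282, 11, 168), (285, 11, 167), (288, 11, 137), (291, 14, 184), (294, 15, 178), (297, 15, 185)]
yel (283, 251, 4, 10)
```

Request:
{"op": "arm_command", "data": {
  "plan": [
    [[0,0,-0.15],0],
    [[0,0,-0.3],0],
    [[0,0,-0.45],0],
    [[0,0,-0.45],0],
    [[0,0,-0.45],0]
  ]
}}

```text
time_s: 23.75
ee_pos: [0.5724, -0.0127, 0.1501]
tcp_rot: [-0.199, -3.135, -0.0]
ft_force: [-4.1, 0.2, 15.1]
finger_gap: 0.0503
grasp_force: 12.0
```

Request:
{"op": "arm_command", "data": {
  "plan": [
    [[0,0,0.13],0],
    [[0,0,0.13],0],
    [[0,0,0.13],0]
  ],
  "squeeze": 3
}}

```text
time_s: 24.12
ee_pos: [0.5723, -0.0128, 0.1499]
tcp_rot: [-0.199, -3.134, -0.0]
ft_force: [-0.8, 0.6, 3.0]
finger_gap: 0.05
grasp_force: 3.0
```

Request:
{"op": "arm_command", "data": {
  "plan": [
    [[0,0,0],0],
    [[0,0,0],0],
    [[0,0,0],0],
    [[0,0,0],0]
  ],
  "gripper": 5.7
}}

```text
time_s: 24.62
ee_pos: [0.5728, -0.0129, 0.15]
tcp_rot: [-0.199, -3.135, 0.0]
ft_force: [0.1, -0.3, 0.1]
finger_gap: 0.0573
grasp_force: 0.0
```

```bash
python3 - <<'E'
from h import *
from cell import r,grab_frame
s=r.read_state();print(s["time_s"],s["ee_pos"],s["ft_force"],s["finger_gap"],s["grasp_force"])
f=grab_frame("wrist");m=mask(f,(18,120,80),(35,255,255),(150,200,500,470))
for c in blobs(m,100): print(cv2.boundingRect(c),cv2.approxPolyDP(c,3,True).reshape(-1,2).tolist())
G=np.array([.5724,-.0127]);a=np.radians(-7.2);e=np.array([np.cos(a),np.sin(a)]);n=np.array([-e[1],e[0]])
for d in(-4,0,4):
    t=np.radians(d);X=[]
    for x,h in((-.007,.17),(.007,.17),(-.007,.12)):
      for y in(-.025,.025):
        X.append(np.r_[G-e*(x*np.cos(t)-(h-.149)*np.sin(t))+n*y,.158+x*np.sin(t)+(h-.149)*np.cos(t)])
    print(d,proj(f,X).round(0).tolist())
E
```

```text
24.625 [ 0.57277796 -0.01286751  0.15003019] [ 0.11636706 -0.33990389  0.12217269] 0.05730746406392241 0.0
(250, 292, 135, 50) [[250, 304], [251, 340], [382, 340], [384, 307], [378, 294], [256, 292]]
(150, 355, 27, 77) [[169, 355], [159, 357], [160, 362], [154, 363], [150, 374], [150, 414], [157, 413], [150, 417], [150, 431], [160, 430], [166, 421], [165, 414], [161, 417], [153, 402], [156, 396], [151, 397], [156, 394], [158, 382], [154, 380], [163, 370], [176, 367]]
(461, 359, 27, 73) [[473, 359], [475, 363], [469, 366], [478, 374], [478, 378], [473, 376], [480, 382], [474, 388], [482, 392], [476, 397], [481, 402], [476, 400], [477, 414], [475, 411], [473, 416], [461, 415], [471, 430], [482, 431], [487, 400], [481, 373], [471, 365], [476, 362]]
(472, 451, 28, 18) [[472, 464], [473, 468], [476, 464], [480, 466], [477, 468], [480, 464], [499, 468], [499, 453], [487, 451], [485, 456], [480, 451], [479, 458], [473, 460], [479, 462]]
(411, 460, 61, 9) [[411, 461], [416, 467], [422, 467], [423, 462], [425, 467], [429, 467], [429, 462], [434, 467], [433, 461], [449, 468], [471, 466], [467, 464], [471, 460], [463, 464], [461, 460], [434, 460], [427, 465], [426, 461]]
-4 [[254.0, 344.0], [382.0, 344.0], [253.0, 310.0], [384.0, 310.0], [269.0, 298.0], [366.0, 298.0]]
0 [[254.0, 347.0], [382.0, 346.0], [253.0, 314.0], [384.0, 314.0], [269.0, 294.0], [366.0, 294.0]]
4 [[255.0, 349.0], [382.0, 349.0], [253.0, 318.0], [384.0, 318.0], [269.0, 290.0], [366.0, 290.0]]
```

Request:
{"op": "arm_command", "data": {
  "plan": [
    [[0,0,1],0],
    [[0,0,3],0],
    [[0,0,7],0],
    [[0,0,12],0],
    [[-4,0,14],0],
    [[-9,0,14],0],
    [[-14,0,14],0],
    [[-18,0,14],0],
    [[-18,0,14],0]
  ]
}}

```text
time_s: 25.8
ee_pos: [0.3908, -0.0128, 0.2909]
tcp_rot: [0.199, 3.134, 0.0]
ft_force: [1.0, 0.3, 0.5]
finger_gap: 0.0571
grasp_force: 0.0
```

```bash
python3 - <<'E'
from h import *
from cell import r,grab_frame
s=r.read_state();print(s["time_s"],s["ee_pos"],s["ft_force"])
C=np.array([.5969,.0247]);a=np.radians(-7.2);e=np.array([np.cos(a),np.sin(a)]);n=np.array([-e[1],e[0]])
for k in("side","top"):
    f=grab_frame(k);cv2.imwrite(f"pics/end_{k}.png",f["color"])
    G=C+e*-.0195+n*-.040
    p=proj(f,[np.r_[G+e*x+n*y,.179] for x in(-.007,.007) for y in(-.025,.025)]);print(k,"expected top face",p.round(0).tolist())
    c0=p.mean(0).astype(int);m=mask(f,(18,120,70),(35,255,255),(c0[0]-30,c0[1]-30,c0[0]+30,c0[1]+30))
    for c in blobs(m,8): print(" yellow",cv2.boxPoints(cv2.minAreaRect(c)).round(0).tolist())
    m=mask(f,(105,90,40),(130,255,255),(200,140,345,345))
    for c in blobs(m,15):
        w=ray(f,[cv2.minAreaRect(c)[0]],.124)-C;print(" rim rel",(w@e*1000).round(1),(w@n*1000).round(1))
E
```

```text
25.8 [ 0.3908431  -0.01284319  0.29086848] [0.99424534 0.27052602 0.53579326]
side expected top face [[288.0, 242.0], [282.0, 259.0], [282.0, 241.0], [276.0, 258.0]]
 yellow [[276.0, 261.0], [285.0, 241.0], [292.0, 244.0], [284.0, 264.0]]
 rim rel [-4.8] [92.]
 rim rel [163.4] [-141.4]
 rim rel [88.3] [9.1]
 rim rel [-100.1] [10.1]
 rim rel [34.7] [-77.]
 rim rel [-53.7] [-76.5]
top expected top face [[283.0, 204.0], [260.0, 202.0], [283.0, 198.0], [261.0, 195.0]]
 yellow [[259.0, 205.0], [260.0, 197.0], [284.0, 200.0], [282.0, 208.0]]
 rim rel [91.7] [-2.5]
 rim rel [-3.2] [84.1]
 rim rel [32.] [-86.7]
 rim rel [-43.2] [-86.]
```

```bash
python3 - <<'E'
from h import *
for k in("top","side"):
  for nme in(f"pics/{k}3.png",f"pics/end_{k}.png"):
    m=mask({"color":cv2.imread(nme)},(105,90,40),(130,255,255),(200,140,345,345))
    print(nme,[(np.round(cv2.minAreaRect(c)[0],1).tolist(),round(cv2.contourArea(c))) for c in blobs(m,15)])
E
```

```text
pics/top3.png [([262.1, 154.4], 114), ([219.5, 190.5], 106), ([297.0, 178.5], 38)]
pics/end_top.png [([263.0, 155.3], 110), ([219.5, 191.4], 92), ([296.5, 185.0], 63), ([292.1, 217.5], 33)]
pics/side3.png [([259.1, 312.8], 469), ([224.6, 223.7], 360), ([230.4, 275.2], 247), ([266.1, 251.1], 174)]
pics/end_side.png [([259.5, 312.7], 468), ([224.6, 223.7], 360), ([231.5, 275.0], 248), ([313.4, 290.0], 184), ([266.2, 250.9], 158), ([302.8, 257.1], 130)]
```

```bash
python3 -c "
from cell import r
print(r.sign_off())"
```

```text
the job is handed in; nothing more can be done
None
```

I handed the job in at about 26 s of the 64 s allowed, but the sign-off returned no verdict: by the last camera and force readings the tray lies on the crate's rim with its corners round the posts (it slid about 2 mm within its play), the square stands released and upright on the crate's floor through the slot, and I saw no contact with the bottle, glue or puzzle, though I did not re-measure them.

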